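# Set a bear carving in the bench fixture

### The arm

A 6-joint arm with a two-finger parallel gripper is mounted at the origin on the work surface. World frame = base frame: x ahead of the robot, y to its left, z up, the work surface at z = 0. Lengths are in mm, angles in rad, forces in N, time in s.
With the tool pointing down it reaches from about 350 to 775 mm from the base axis. Payload 7.3 kg.
Tool frame: the origin (TCP) lies at the very end of the fingers, on their centre line; the grasp point (between the pads) lies 19 mm behind it (bot.grip_point_offset is the distance from the TCP to the grasp point, in mm); z points along the fingers, y is the line along which they close (so a half turn about z gives the same grasp; the last joint's range is limited). The gripper opens to 92 mm and grips with 3 to 60 N. Pads are 19 mm wide; open, the fingers measure 130 mm over their backs; the gripper's body (75 mm by 190 mm) begins 47 mm behind the grasp point.
Start: joints at [-1.36, 0.342, 1.524, -0, 1.275, -0.146], TCP at [183.394, -491.947, 226.741] pointing down, gripper open.
Joint ranges: [-2.53, 2.53], [-0.77, 2.02], [0.04, 2.7], [-1, 4.14], [0.28, 2.66], [-3.11, 3.11]. Speed limits (rad/s): [2.57, 2.57, 3.14, 3.14, 3.14, 3.14].

### API

Orientations are given as [roll, pitch, yaw] about the fixed x, y, z axes, in that order (R = Rz(yaw) Ry(pitch) Rx(roll)).
In Python, from plant import bot gives the robot as it stands. The module is installed in compiled form; this text tells all that it offers.
- The arm moves only by the shell command python3 -m jog 'ROWS' [OPENING]. ROWS is JSON, a list of rows, each a list of 6 numbers: the shift along the tool's x, y, z in mm, then the turn, a rotation vector about the tool's x, y, z in rad. In form: [[dx, dy, dz, rx, ry, rz], ...]. A call has 1 to 12 rows; each row shifts and turns the commanded pose from where the row before left it, along the tool's axes as they then stand; what a row does not reach is not made up. A row lasts 1/10 s, in which the tool goes at most 50 mm and 8.59 degrees, less where a joint would pass 70% of its speed; a pose out of reach is approached as far as the arm can. A call with a gripper value outside its range is refused whole. OPENING is the opening in per cent of the stroke, from 0 (shut) to 100 (fully open), set as the call begins (- or left out, the last holds). The fingers move at their own pace and stop on an object; the grip force is fixed at half the most. Time passes only in rows, so rows that do not move let the fingers close. It gives the time, the measured TCP pose, the force, the opening and the grip force at its end, in the units of the state.
- bot.get_obs(): the state, without advancing time (a new reading comes with each control period).
- bot.capture(name): name is "scene" or "top"; returns the picture (384x512x3 uint8, red, green, blue); there is no depth.
- bot.camera_model(name): a dict with "fx", "fy", "cx", "cy" (pixels), "position" and "orientation" of the camera in the world. Camera axes: x right, y down, z forward; pixel columns grow to the right and rows downward; lengths in mm; the calibration is good to about 2 mm. A picture is of the moment at which its call begins. camera_model takes no time and is no camera call.
- bot.close_job(): hands the job in; it is judged then, once.
Trained networks look in the newest picture that a camera, given by its name, has taken for a name from the list of things; names that differ only in an ending like _2 or _b are one class to them, and where a whole thing is asked for, a point or a joint stands for the part that bears it (a point fixed in the world has none). Each returns a list of dicts, best first, with "p" (0 to 1); they miss things now and then, are a little off and sometimes report something else, mostly with a low value. They report only what shows in the picture. A call takes as long as a camera call. They do not tell look-alikes from the thing itself.
- bot.outline_of(target, camera): "mask" (384x512 bool, what is visible of it) and "pixel" ([column, row] in pixels, amid what is visible of it).
The state is a dict: "time": time; "joint_positions": joint angles; "dq": joint speeds; "tau": joint torques, N m; "tool_pos": TCP position; "tcp_rot": TCP orientation; "contact_force": force on the tool from outside, world axes, zero at the start; "moment": the same for the moment, N m; "grip_width": finger opening in mm; "finger_force": force on a finger pad.
Only numpy, scipy, OpenCV 4.12 (cv2) and the standard library are available. Lean on these libraries where they do the work, as an engineer would, in place of code of your own. Each camera call takes 0.05 s, during which the arm holds its last target. There are 200 camera calls.

### The job

Push the bear carving along the bench, by the sides of its rectangular plinth, until the plinth's long side lies flat against the wooden fence; then push the sliding jaw along the fence until the plinth is held snugly between the jaw and the end stop, flush against both of them and the fence, and let go. Only push: never lift or tip the carving, never touch the carved bear itself, and leave the other things on the bench where they are.

Things in the scene. Friction and masses are not known exactly. Their poses are not given: they have to be found in the camera images.
- carving: the pale wood rectangular plinth, loose, 90 (x) by 120 (y) by 30 mm high, with the bear fixed on its middle, 0.25 to 0.5 kg in all; origin at the centre of the underside, z up; it stands in front of the fence, on the robot's side of it, between the end stop and the jaw but not touching them, turned up to 0.35 rad from square
- figure: the roughly carved sitting bear fixed on the plinth; its origin is the centre of the plinth's top, 30 mm above the bench; it stays within 40 mm (x) and 30 mm (y) of the plinth's middle and its ears end 82 mm above the bench; not to be touched
- fixture: dark wood fixture screwed to the bench, turned up to 0.25 rad. Fence on its far (+x) side, along its y axis: 34 mm thick, 330 long, 27 high. End stop at its +y end: 32 mm thick, 24 high, reaching 105 mm out from the fence's face. Origin on the bench, 45 mm before the fence's face and 125 mm from the end stop's face; z up
- corner (a point): inner corner of the fixture at bench level, where the fence's face (facing fixture -x) and the end stop's face (facing -y) meet; axes as the fixture's. With the plinth home its origin is at (-45, -60) mm from here
- jaw (a joint): slide of the plywood jaw along fixture +y, towards the end stop, in m; 0 is fully open, range 0 to 0.16, and with the plinth home it meets it at 0.110. It stays where it is left; moving it takes about 2.5 N
- jaw_face (a point): centre of the jaw's clamping face (faces the end stop), 20 mm above the bench. The jaw is a plywood block 80 mm in fixture x (centred on this point), 40 mm thick, all behind this face in fixture -y, top 36 mm above the bench. A bracket joins it to the fence's track, with a black knob 62 mm in +x of this point, 57 mm high, which needs no turning
- wax_tin: round steel tin, 62 mm across, 32 mm high, near the outer end of the end stop; origin under its centre; leave alone
- sanding_block: cork sanding block, 65 by 38 by 30 mm, on the robot's side of the jaw; origin under its centre; leave alone
- mallet: round wooden carver's mallet standing on its head, 92 mm across, 222 mm high, on the right; origin under its centre; leave alone
- gouge_wide: gouge with a 24 mm blade lying beyond the fence, 235 mm long, 20 mm high; origin below the front part of its handle, x along the blade; leave alone
- gouge_narrow: gouge with a 12 mm blade lying beyond the fence, 235 mm long, 20 mm high; origin below the front part of its handle, x along the blade; leave alone
- bird: small bird carving on a round base, 76 mm across, 95 mm high, on the left; origin under its centre; leave alone
- pencil_cup: empty blue ceramic cup, 72 mm across, 85 mm high, on the right; origin under its centre; leave alone
Not all that is in view belongs to the job. What is shaped like the carving but pink or red is not meant.

How it is judged (in metres and radians):
On the way, in this order (a step that is already met when the one before it is completed fails the run):
1. the plinth's long side lies flat against the fence (x of carving in the frame of corner above -0.0485 m and angle between the y axis of carving and the y axis of fixture, either way round below 0.04 rad), for 0.2 s.
2. the jaw holds the plinth against the end stop (y of carving in the frame of corner above -0.0635 m and y of jaw_face in the frame of corner above -0.1245 m), for 0.2 s.
At the end, for the whole second after the job is handed in: the plinth stands flat on the bench and at rest, within 3.5 mm of the fence and of the end stop and square to them within 0.04 rad, and the jaw's face is up against its other end (within 4.5 mm of its place with the plinth home) (all of step 1 and all of step 2 and x of carving in the frame of corner below -0.0415 m and y of carving in the frame of corner below -0.0565 m and y of jaw_face in the frame of corner below -0.1165 m and height (world z) of carving below 0.004 m and angle between carving's own z axis and vertical below 0.04 rad and linear speed of carving below 0.01 m/s and velocity of joint jaw below 0.01 m/s); the robot touches nothing.
It fails at once if the carving is lifted or tipped (height (world z) of carving above 0.012 m or angle between carving's own z axis and vertical above 0.2 rad).
It fails at once if the carved bear is touched (contact force between any of the fingers, the arm and figure above 1 N).
It fails at once if another thing on the bench is moved by more than 20 mm or tipped (distance of any of wax_tin, sanding_block, mallet, gouge_wide, gouge_narrow, bird, pencil_cup from where it was at the start of the episode above 0.02 m or angle between any of wax_tin, sanding_block, mallet, gouge_wide, gouge_narrow, bird, pencil_cup's own z axis and vertical above 0.4 rad).
It also fails if it takes over 50 s, if anything falls off the work surface, if the arm or the gripper's body presses on something with over 40 N, if the wrist force passes 120 N, or if a joint passes its speed limit or range.

## Working session

There is one attempt and no reset: what is moved stays moved. The work goes in short steps, Python scripts to look and compute and a shell command to move; the robot and the scene stay as the last step left them, time stands still between calls to the robot, and variables do not carry over. Pictures are saved under pics/ and viewed, at most 10 in all, crops included, and the job is handed in when it is done.

```bash
mkdir -p pics; cat > h.py <<'E'
import numpy as np, cv2
from scipy.spatial.transform import Rotation as R
from plant import bot
def cam(n):
    m=bot.camera_model(n); o=np.array(m["orientation"],float)
    Rm=o if o.shape==(3,3) else (R.from_euler('xyz',o).as_matrix() if o.size==3 else R.from_quat(o).as_matrix())
    return m,Rm,np.array(m["position"],float)
def toworld(n,px,z):
    m,Rm,p=cam(n); px=np.atleast_2d(px).astype(float)
    d=np.c_[(px[:,0]-m["cx"])/m["fx"],(px[:,1]-m["cy"])/m["fy"],np.ones(len(px))]@Rm.T
    return p+d*((z-p[2])/d[:,2])[:,None]
def topix(n,P):
    m,Rm,p=cam(n); c=(np.atleast_2d(P)-p)@Rm
    return np.c_[m["fx"]*c[:,0]/c[:,2]+m["cx"],m["fy"]*c[:,1]/c[:,2]+m["cy"]]
def save(n,f,im=None):
    im=bot.capture(n) if im is None else im
    cv2.imwrite("pics/"+f,cv2.resize(im[:,:,::-1],None,fx=1.5,fy=1.5,interpolation=cv2.INTER_CUBIC)); return im
E
python3 - <<'E'
from h import *
for n in("top","scene"):
    save(n,n+"0.png"); print(n,bot.camera_model(n))
    for t in("carving","figure","fixture","jaw","jaw_face","wax_tin","sanding_block","mallet","bird","pencil_cup"):
        for d in bot.outline_of(t,n)[:3]:
            m=d["mask"].astype(np.uint8); c=max(cv2.findContours(m,0,2)[0],key=cv2.contourArea)
            print(n,t,round(d["p"],2),np.round(d["pixel"]),cv2.minAreaRect(c), np.round(toworld(n,d["pixel"],30)[0]))
print(bot.get_obs())
E
```

```text
top {'fx': 475.83700339262793, 'fy': 475.83700339262793, 'cx': 256.36232823594185, 'cy': 187.5047437505198, 'position': array([3.35757707e+02, 1.11517676e+00, 1.67750161e+03]), 'orientation': array([-2.99010569, -0.0133907 , -1.55666914])}
top carving 0.8 [279. 264.] ((277.7033996582031, 261.0586242675781), (26.835966110229492, 34.82216262817383), 49.76364517211914) [323. -98.  30.]
top carving 0.58 [214. 242.] ((214.5999755859375, 241.69998168945312), (26.470510482788086, 35.899322509765625), 12.094757080078125) [396. 126.  30.]
top figure 0.7 [257. 196.] ((255.65243530273438, 197.37196350097656), (16.785593032836914, 15.129120826721191), 83.6598129272461) [557. -21.  30.]
top figure 0.66 [278. 263.] ((278.9268493652344, 261.6585388183594), (17.803810119628906, 16.2420711517334), 51.34019470214844) [328. -95.  30.]
top figure 0.57 [212. 241.] ((213.2991943359375, 240.7090301513672), (15.753219604492188, 14.757325172424316), 5.19442892074585) [398. 131.  30.]
top fixture 0.79 [267. 166.] ((263.4338073730469, 174.75270080566406), (95.08518981933594, 39.718467712402344), 8.972626686096
[... 3517 characters left out ...]
 -445.   30.]
{'time': 1.1, 'joint_positions': array([-1.36000175e+00,  3.42012816e-01,  1.52407136e+00,  1.54829276e-05,
        1.27538142e+00, -1.45963632e-01]), 'dq': array([-0.00185413,  0.00046124, -0.00025562, -0.00061921,  0.00091613,
       -0.00038134]), 'tau': array([ 2.25168806e-03, -4.31136060e+01, -2.44481045e+01,  7.16489623e-02,
        4.82257165e-02, -1.97746306e-05]), 'tool_pos': array([ 183.40160645, -491.96516759,  226.74386426]), 'tcp_rot': array([3.14146480e+00, 3.82377440e-06, 3.56753705e-01]), 'contact_force': array([-0.32190284,  0.54665912, -0.51768008]), 'moment': array([-0.04240083, -0.00023025, -0.02378272]), 'finger_force': 0.0, 'grip_width': 91.72077698568948}
```

```bash
python3 - <<'E'
from h import *
a=cv2.imread("pics/top0.png"); 
c=cv2.resize(a[190:410,270:490],(640,640)[:2] and (600,600),interpolation=cv2.INTER_CUBIC); cv2.imwrite("pics/topc.png",c)
b=cv2.imread("pics/scene0.png"); cv2.imwrite("pics/scenec.png",cv2.resize(b[200:420,230:500],(736,600),interpolation=cv2.INTER_CUBIC))
E
```

```text
(no output)
```

View pics/topc.png

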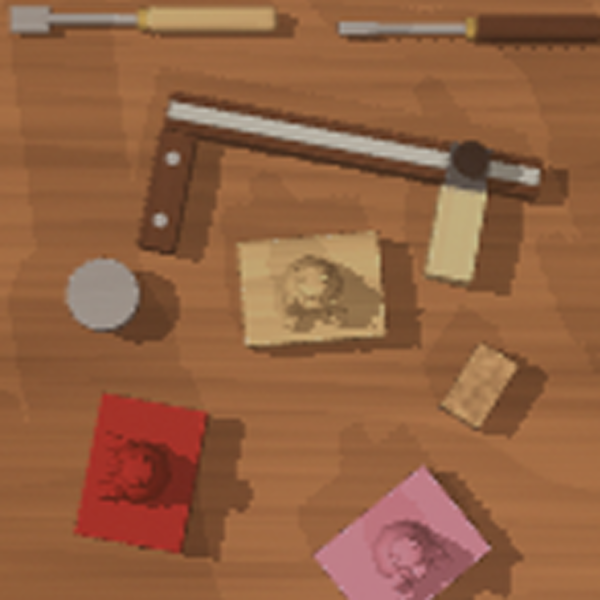

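View pics/scenec.png

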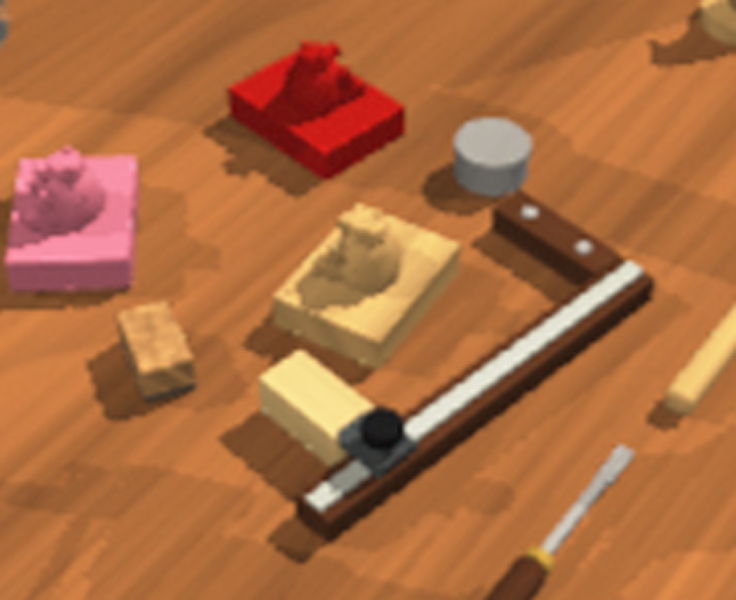

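```bash
cat >> h.py <<'E'
def rectfit(n,mask,z):
    c=max(cv2.findContours(mask.astype(np.uint8),0,1)[0],key=cv2.contourArea)[:,0]
    return cv2.minAreaRect(toworld(n,c,z)[:,:2].astype(np.float32))
E
python3 - <<'E'
from h import *
f=lambda u:np.array(u,float)/(600/220*1.5)+[180,126.667]-0.17
P=toworld("top",f([[238,242],[377,231],[385,334],[247,345]]),30)[:,:2]
print("plinth",P.round(1),P.mean(0).round(1))
e=(P[0]-P[1]+P[3]-P[2]);print("plinth yaxis ang",np.arctan2(-e[0],e[1]),np.linalg.norm(e)/2)
F=toworld("top",f([[192,142],[540,198],[170,95],[541,160],[178,252],[192,142]]),27)[:,:2]
print("fence",F.round(1))
for i in(0,2,4):
    e=F[i]-F[i+1];print(np.arctan2(-e[0],e[1]),np.linalg.norm(e))
J=toworld("top",f([[440,190],[487,190],[471,284],[426,277]]),36)[:,:2];print("jaw",J.round(1))
S=toworld("top",f([[484,343],[518,360],[480,430],[441,407]]),30)[:,:2];print("sand",S.round(1))
T=toworld("top",f([[103,294]]),32)[:,:2];print("tin",T.round(1))
im=cv2.imread("pics/top0.png")[::1,::1]
for n in("top","scene"):
  bot.capture(n)
  for d in bot.outline_of("fixture",n)[:1]+bot.outline_of("jaw",n)[:1]:
    print(n,rectfit(n,d["mask"],30))
E
```

```text
plinth [[593.1  47. ]
 [604.6 -72. ]
 [515.9 -79.6]
 [504.7  37.6]] [554.6 -16.8]
plinth yaxis ang 0.09582043186708843 118.63794609727385
fence [[ 680.4   88.6]
 [ 636.2 -212.5]
 [ 721.6  108.6]
 [ 669.6 -213.5]
 [ 584.1   98.3]
 [ 680.4   88.6]]
-0.14573001634697463 304.31220978701117
-0.16015571274974383 326.28956311691354
1.470187935589296 96.82077235125521
jaw [[ 640.1 -125.5]
 [ 640.8 -165.8]
 [ 559.2 -152.2]
 [ 564.6 -113.9]]
sand [[ 509.5 -164. ]
 [ 495.4 -192.9]
 [ 435.6 -160.6]
 [ 454.5 -127.6]]
tin [[546.1 160.9]]
top ((629.6278076171875, -39.44578552246094), (334.01837158203125, 145.2445526123047), 80.41751098632812)
top ((622.0390014648438, -141.7821807861328), (39.76003646850586, 122.3881607055664), 80.7438735961914)
scene ((637.663330078125, -52.48341369628906), (336.37060546875, 147.7589874267578), 80.19009399414062)
scene ((618.2786865234375, -147.5174102783203), (63.47084426879883, 121.5293197631836), 85.25579833984375)
```

```bash
python3 -m jog '[[0,0,0,0,0,0.13],[0,0,0,0,0,0.13],[0,0,0,0,0,0.13],[0,0,0,0,0,0.132]]' 70; python3 -m jog '[[17,-44,0,0,0,0],[17,-44,0,0,0,0],[17,-44,0,0,0,0],[17,-44,0,0,0,0],[17,-44,0,0,0,0],[17,-44,0,0,0,0],[17,-44,0,0,0,0],[17,-44,0,0,0,0],[17,-44,0,0,0,0],[17,-44,0,0,0,0],[17,-44,0,0,0,0],[17,-44,0,0,0,0]]'
```

```text
time: 1.8
tool_pos: [183.4, -492.0, 226.7]
tcp_rot: [3.141, -0.0, -0.171]
contact_force: [-0.6, 0.7, 0.7]
grip_width: 66.1
finger_force: 0.0
time: 3.0
tool_pos: [472.2, -2.8, 226.9]
tcp_rot: [3.141, -0.001, -0.165]
contact_force: [0.7, -1.1, 0.8]
grip_width: 64.3
finger_force: 0.0
```

```bash
python3 -m jog '[[0,0,41,0,0,0],[0,0,41,0,0,0],[0,0,41,0,0,0],[0,0,41,0,0,0],[0,0,35,0,0,0],[0,0,7,0,0,0],[0,0,0,0,0,0]]'; python3 - <<'E'
from h import *
save("scene","s1.png")
E
```

```text
time: 3.7
tool_pos: [471.1, -4.6, 20.3]
tcp_rot: [3.142, 0.002, -0.165]
contact_force: [-0.3, -0.1, 0.9]
grip_width: 64.4
finger_force: 0.0
```

View pics/s1.png

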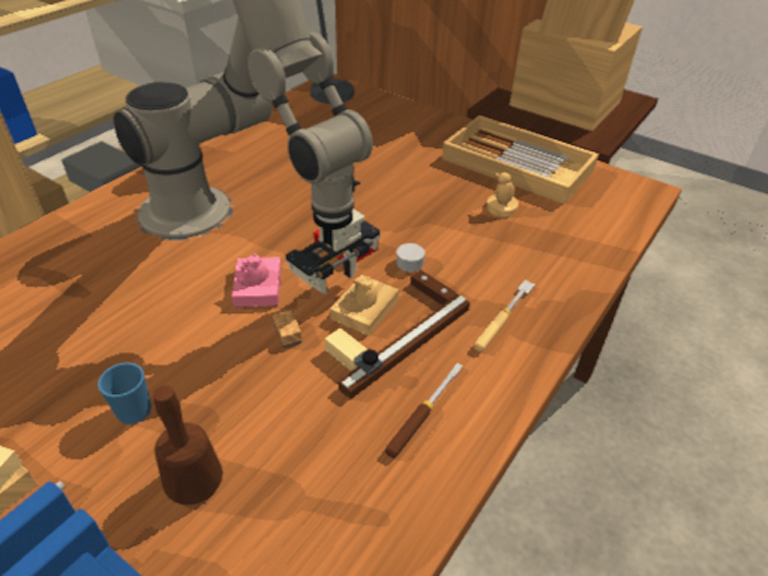

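```bash
python3 -m jog '[[5,0,-1,0,0,0],[5,0,0,0,0,0],[6,0,0,0,0,0],[6,0,0,0,0,0],[6,0,0,0,0,0],[6,0,0,0,0,0],[6,0,0,0,0,0],[6,0,0,0,0,0],[6,0,0,0,0,0],[6,0,0,0,0,0],[6,0,0,0,0,0],[6,0,0,0,0,0]]'; python3 - <<'E'
from h import *
a=save("scene","s2.png"); cv2.imwrite("pics/s2c.png",cv2.resize(cv2.imread("pics/s2.png")[200:420,230:500],(736,600),interpolation=cv2.INTER_CUBIC))
E
```

```text
time: 4.95
tool_pos: [540.9, -16.4, 21.6]
tcp_rot: [3.141, 0.0, -0.165]
contact_force: [-3.0, 1.3, -0.4]
grip_width: 64.3
finger_force: 1.1
```

View pics/s2c.png

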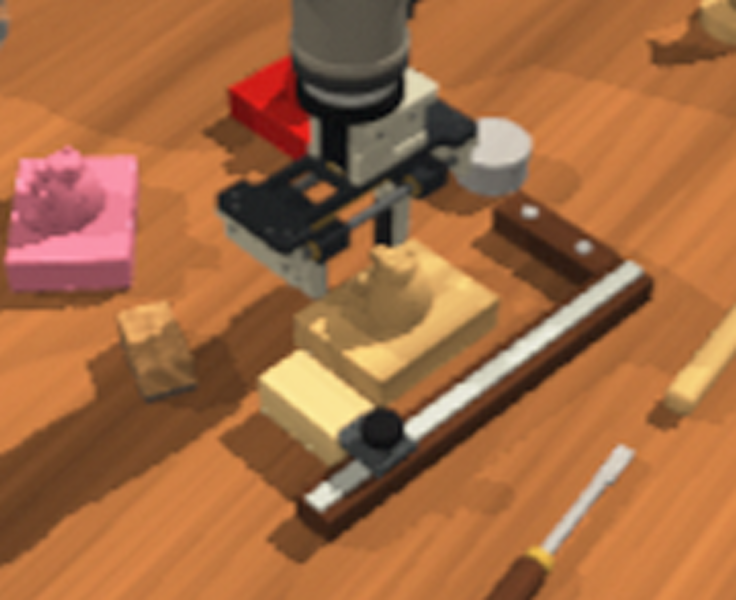

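```bash
python3 -m jog '[[4,0,0,0,0,0],[4,0,0,0,0,0],[4,0,0,0,0,0],[3,0,0,0,0,0],[2,0,0,0,0,0],[1,0,0,0,0,0]]';for i in 1; do python3 -m jog '[[1,0,0,0,0,0],[1,0,0,0,0,0],[1,0,0,0,0,0]]'; done
```

```text
time: 5.6
tool_pos: [558.4, -19.2, 21.7]
tcp_rot: [3.142, 0.0, -0.165]
contact_force: [-3.0, -0.4, 0.4]
grip_width: 64.1
finger_force: 1.1
time: 5.9
tool_pos: [561.3, -19.7, 21.7]
tcp_rot: [3.141, -0.0, -0.165]
contact_force: [-0.9, 0.2, -0.8]
grip_width: 64.6
finger_force: 0.7
```

```bash
python3 -m jog '[[1,0,0,0,0,0],[1,0,0,0,0,0],[1,0,0,0,0,0]]'; python3 -m jog '[[1,0,0,0,0,0],[1,0,0,0,0,0]]'
```

```text
time: 6.2
tool_pos: [564.3, -20.2, 21.7]
tcp_rot: [3.142, -0.0, -0.165]
contact_force: [-1.2, 0.7, -1.3]
grip_width: 64.3
finger_force: 0.6
time: 6.4
tool_pos: [566.2, -20.5, 21.7]
tcp_rot: [3.141, -0.0, -0.165]
contact_force: [-0.5, -0.1, -0.4]
grip_width: 64.4
finger_force: 0.6
```

```bash
python3 -m jog '[[1,0,0,0,0,0],[1,0,0,0,0,0]]'; python3 -m jog '[[1,0,0,0,0,0],[1,0,0,0,0,0]]'
```

```text
time: 6.6
tool_pos: [566.9, -20.6, 21.6]
tcp_rot: [3.142, 0.003, -0.165]
contact_force: [-7.7, 1.8, 5.0]
grip_width: 64.3
finger_force: 4.0
time: 6.8
tool_pos: [567.0, -20.6, 21.6]
tcp_rot: [3.141, 0.007, -0.165]
contact_force: [-14.1, 0.8, 10.8]
grip_width: 64.1
finger_force: 7.0
```

```bash
python3 -m jog '[[1,0,0,0,0,0],[0,0,0,0,0,0]]'; python3 - <<'E'
from h import *
a=save("scene","s3.png"); cv2.imwrite("pics/s3c.png",cv2.resize(cv2.imread("pics/s3.png")[230:420,300:500],(632,600),interpolation=cv2.INTER_CUBIC))
E
```

```text
time: 7.0
tool_pos: [567.0, -20.5, 21.6]
tcp_rot: [3.141, 0.009, -0.165]
contact_force: [-14.5, 2.2, 10.5]
grip_width: 64.4
finger_force: 7.5
```

View pics/s3c.png

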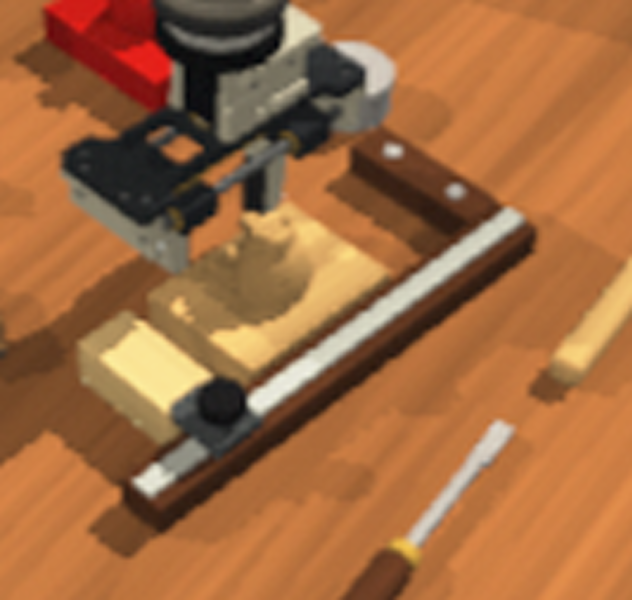

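```bash
python3 -m jog '[[-4,0,0,0,0,0],[-8,0,0,0,0,0],[-10,0,0,0,0,0],[0,0,-40,0,0,0],[0,0,-40,0,0,0],[0,0,-30,0,0,0]]'; python3 -m jog '[[18,42,0,0,0,0],[18,42,0,0,0,0],[18,42,0,0,0,0],[19,42,0,0,0,0],[0,0,0,0,0,0]]' 0;  python3 - <<'E'
from h import *
im=save("top","t2.png"); cv2.imwrite("pics/t2c.png",cv2.resize(cv2.imread("pics/t2.png")[190:410,270:490],(600,600),interpolation=cv2.INTER_CUBIC))
E
```

```text
time: 7.65
tool_pos: [549.6, -17.7, 134.0]
tcp_rot: [3.141, -0.003, -0.165]
contact_force: [0.6, 0.1, 0.3]
grip_width: 64.2
finger_force: 0.0
time: 8.15
tool_pos: [594.3, -201.1, 131.5]
tcp_rot: [3.139, -0.003, -0.17]
contact_force: [0.5, -0.6, 0.0]
grip_width: 29.0
finger_force: 0.0
```

View pics/t2c.png

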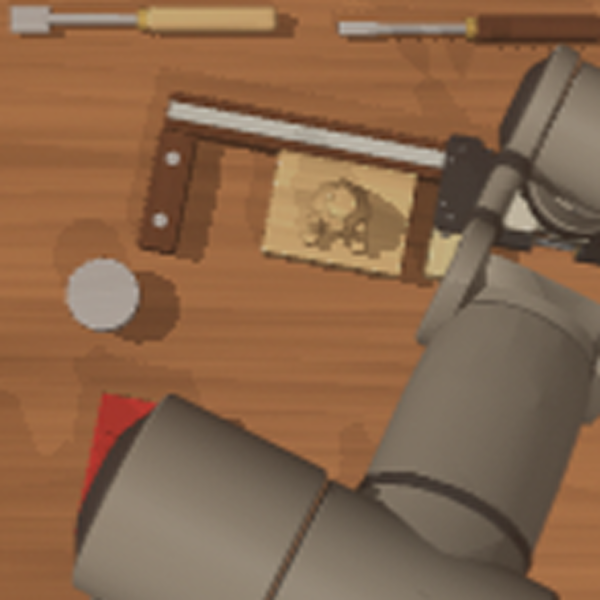

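```bash
python3 -m jog '[[-5,0,0,0,0,0],[0,0,20,0,0,0],[0,0,35,0,0,0],[0,0,35,0,0,0],[0,0,16,0,0,0],[0,0,3,0,0,0]]'; python3 -m jog '[[0,-5,0,0,0,0],[0,-4,0,0,0,0],[0,-4,0,0,0,0],[0,-4,0,0,0,0],[0,-4,0,0,0,0],[0,-4,0,0,0,0]]'
```

```text
time: 8.8
tool_pos: [586.9, -192.1, 20.5]
tcp_rot: [-3.14, 0.005, -0.163]
contact_force: [0.4, 0.8, -0.8]
grip_width: 0.6
finger_force: 0.0
time: 9.4
tool_pos: [593.2, -170.1, 23.2]
tcp_rot: [3.141, -0.001, -0.165]
contact_force: [-0.7, -2.9, 1.8]
grip_width: 0.6
finger_force: 1.5
```

```bash
python3 -m jog '[[0,-5,0,0,0,0],[0,-5,0,0,0,0],[0,-5,0,0,0,0],[0,-5,0,0,0,0],[0,-5,0,0,0,0],[0,-5,0,0,0,0],[0,-5,0,0,0,0],[0,-5,0,0,0,0],[0,-5,0,0,0,0],[0,-5,0,0,0,0],[0,-5,0,0,0,0],[0,-5,0,0,0,0]]'; python3 -m jog '[[0,-4,0,0,0,0],[0,-4,0,0,0,0],[0,-4,0,0,0,0],[0,-2,0,0,0,0]]'
```

```text
time: 10.6
tool_pos: [603.3, -111.2, 23.0]
tcp_rot: [3.14, -0.001, -0.165]
contact_force: [-0.3, -6.1, 3.1]
grip_width: 0.2
finger_force: 3.2
time: 11.0
tool_pos: [605.7, -97.1, 23.1]
tcp_rot: [3.141, -0.002, -0.165]
contact_force: [0.8, -5.1, 2.8]
grip_width: 0.4
finger_force: 3.0
```

```bash
for k in 1; do python3 -m jog '[[0,-2,0,0,0,0],[0,-2,0,0,0,0],[0,-2,0,0,0,0]]'; python3 -m jog '[[0,-1,0,0,0,0],[0,-1,0,0,0,0],[0,-1,0,0,0,0]]'; python3 -m jog '[[0,-1,0,0,0,0],[0,-1,0,0,0,0]]';  done
```

```text
time: 11.3
tool_pos: [606.7, -91.4, 23.0]
tcp_rot: [3.141, -0.002, -0.165]
contact_force: [0.5, -5.3, 3.5]
grip_width: 0.4
finger_force: 3.0
time: 11.6
tool_pos: [607.2, -88.4, 23.1]
tcp_rot: [3.141, -0.002, -0.165]
contact_force: [0.3, -4.6, 3.3]
grip_width: 0.5
finger_force: 2.9
time: 11.8
tool_pos: [607.5, -86.5, 23.0]
tcp_rot: [3.141, -0.002, -0.165]
contact_force: [0.9, -5.2, 3.2]
grip_width: 0.7
finger_force: 2.9
```

```bash
python3 -m jog '[[0,-1,0,0,0,0],[0,-1,0,0,0,0],[0,-1,0,0,0,0]]'; python3 -m jog '[[0,-1,0,0,0,0],[0,-1,0,0,0,0]]';python3 -m jog '[[0,-1,0,0,0,0],[0,-1,0,0,0,0]]'
```

```text
time: 12.1
tool_pos: [608.0, -83.5, 23.1]
tcp_rot: [3.141, -0.002, -0.165]
contact_force: [0.9, -4.4, 3.9]
grip_width: 0.6
finger_force: 2.9
time: 12.3
tool_pos: [608.3, -81.6, 23.0]
tcp_rot: [3.141, -0.002, -0.165]
contact_force: [1.2, -4.7, 4.1]
grip_width: 0.5
finger_force: 2.9
time: 12.5
tool_pos: [608.7, -79.6, 23.0]
tcp_rot: [3.141, -0.002, -0.165]
contact_force: [0.6, -4.6, 3.7]
grip_width: 0.5
finger_force: 2.9
```

```bash
python3 -m jog '[[0,-1,0,0,0,0],[0,-1,0,0,0,0]]'; python3 -m jog '[[0,-1,0,0,0,0],[0,-1,0,0,0,0]]';  python3 - <<'E'
from h import *
a=save("scene","s4.png"); cv2.imwrite("pics/s4c.png",cv2.resize(cv2.imread("pics/s4.png")[230:420,300:500],(632,600),interpolation=cv2.INTER_CUBIC))
E
```

```text
time: 12.7
tool_pos: [609.0, -77.6, 23.0]
tcp_rot: [3.141, -0.002, -0.165]
contact_force: [0.4, -7.1, 2.9]
grip_width: 0.4
finger_force: 3.8
time: 12.9
tool_pos: [609.1, -77.4, 23.1]
tcp_rot: [3.138, -0.002, -0.165]
contact_force: [-1.0, -14.3, 4.3]
grip_width: 0.4
finger_force: 6.4
```

View pics/s4c.png

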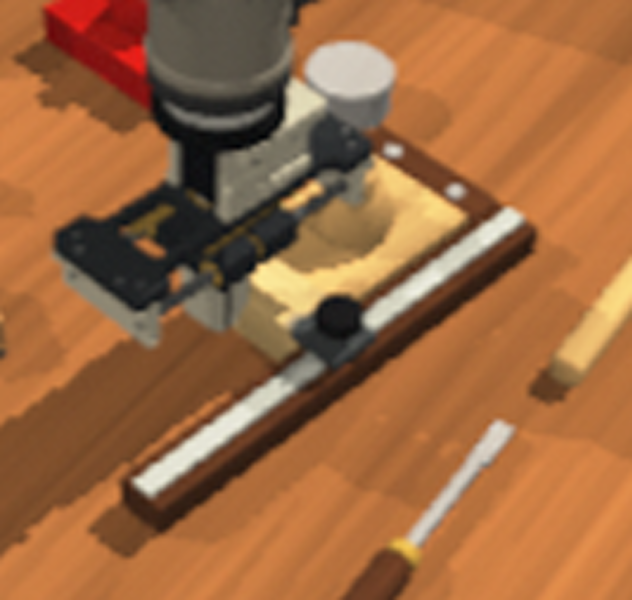

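```bash
python3 -m jog '[[0,-1,0,0,0,0],[0,0,0,0,0,0],[0,0,0,0,0,0]]'; python3 -m jog '[[0,3,0,0,0,0],[0,5,0,0,0,0],[0,10,0,0,0,0],[0,10,0,0,0,0],[0,5,-35,0,0,0],[0,0,-45,0,0,0],[0,0,-45,0,0,0],[0,40,-20,0,0,0],[0,45,0,0,0,0],[-10,45,0,0,0,0],[-20,40,0,0,0,0],[0,0,0,0,0,0]]';  python3 - <<'E'
from h import *
im=save("top","t3.png"); cv2.imwrite("pics/t3c.png",cv2.resize(cv2.imread("pics/t3.png")[190:410,270:490],(600,600),interpolation=cv2.INTER_CUBIC))
E
```

```text
time: 13.25
tool_pos: [609.1, -77.3, 23.1]
tcp_rot: [3.137, -0.002, -0.165]
contact_force: [-1.5, -16.1, 2.5]
grip_width: 0.7
finger_force: 6.6
time: 14.45
tool_pos: [542.7, -274.3, 167.3]
tcp_rot: [3.141, 0.002, -0.171]
contact_force: [-1.3, 0.4, -0.9]
grip_width: 0.7
finger_force: 0.0
```

View pics/t3c.png

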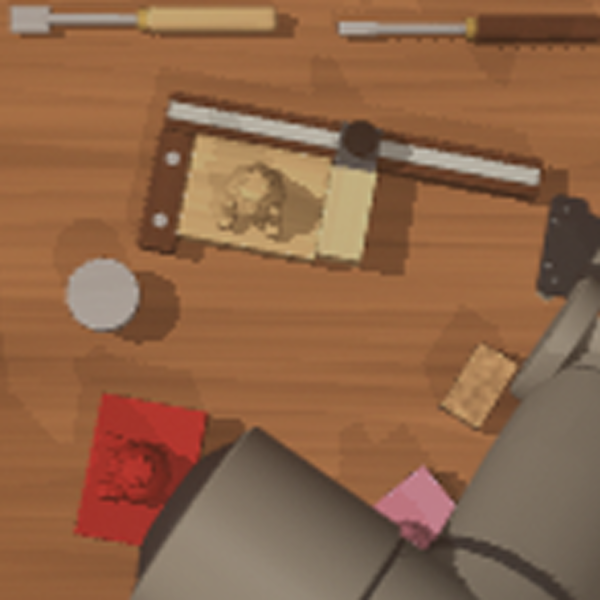

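The top view shows the plinth (crop pixels about 180–330, 135–258) flush against the end stop, the fence and the jaw. The tin at (103,294) and the cork block at (480,386) haven't moved, and the arm is clear.

```bash
python3 -c "
from plant import bot
print(bot.close_job())"
```

```text
the job is handed in; nothing more can be done
None
```

The job is handed in: in the last camera view the plinth sits flush against the fence, the end stop and the jaw, the arm is clear, and nothing else in that view has moved, but the hand-in returned no verdict.

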